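Clear and lock the ring of the vacuum filter pot

TASK

Someone left the polishing block lying on the vacuum filter pot. Lay it flat in the yellow tray, orange face still down, and then turn the pot's blue lock ring clockwise (seen from above), letting go and taking a fresh grip as often as needed, until its white line points straight at the red mark on the metal flange. Leave the tape roll, the spray bottle and the suction lifter standing where they are.

Things in the scene. Friction and masses are not known exactly. Their poses are not given: they have to be found in the camera images.
- pot: Vacuum filter pot, fixed to the bench: steel base plate 130 x 130 x 12 mm, clear bowl of diameter 98, aluminium flange of diameter 120 with its upper face at 97 mm height. On it the blue lock ring; inside the ring a fixed aluminium lid, diameter 44, top at 133.5 mm height. Origin: centre of the underside, on the bench; z up (the ring's axis); +x points to the red mark.
- lock_mark (a point): Middle of the red mark painted on the flange (8 mm wide, radial, between 46 and 60 mm from the pot's axis), 97 mm above the bench. The only red mark; fixed.
- ring_line (a point): Point on the white line painted on the lock ring (6 mm wide, running radially over the skirt, up the side and over the top of the ring), 40 mm from the axis, on top of the ring's skirt, 104.5 mm above the bench. It turns with the ring.
- ring_grip (a point): Point on the ring's axis at the middle of its gripping part, 119 mm above the bench. The gripping part is a blue cylinder of diameter 66, from 104.5 to 133 mm above the bench, with fine look-only ribs; it can be gripped across from above at any yaw. Below it is the ring's skirt, 7 mm thick, diameter 92.
- lock_ring (a joint): Turn of the captive lock ring about the upright axis, in rad; grows clockwise seen from above. 0 is the open stop, 3.0 has the white line at the red mark (locked), 3.35 is the far stop. It starts between 0 and 0.4, turns with about 0.12 N m of friction and stays where it is left.
- block: Hand polishing block, rigid, 95 (x) x 50 (y) x 26 (z) mm, 0.16 kg, black plastic with an orange abrasive face underneath. It starts lying flat on top of the pot's lid and covers the ring, with its underside 133.5 mm above the bench. Origin: centre of the underside; z up.
- tray: Open yellow plastic tray, fixed, outside 230 (x) x 170 (y) x 32 (z) mm, walls and floor 4 mm thick, so the inside floor is 4 mm above the bench. Origin: centre of the underside.
- tape: Bystander: roll of paper tape lying flat, outer diameter 84, hole 60, height 24 mm. Origin: centre of the underside.
- spray: Bystander: blue spray bottle standing upright, diameter 60, height 165 mm, with a white cap. Origin: centre of the underside.
- lifter: Bystander: suction lifter for glass, a black rubber cup of diameter 116 with a red bar handle 130 (y) long; 63 mm high. Origin: centre of the underside.
Not all that is in view belongs to the job. Of the things that look like the block, the larger one is meant. What is shaped like the pot but brown is not meant.

How it is judged:
By the outcome, as a careful person would: the job done as asked, in the order asked, and still so for the second after the job is handed in, with the robot touching nothing.
It also fails if it takes over 72 s, if anything falls off the work surface, if the arm or the gripper's body presses on something with over 40 N, if the wrist force passes 120 N, or if a joint passes its speed limit or range.

ROBOT

A 6-joint arm with a two-finger parallel gripper is mounted at the origin on the work surface. World frame = base frame: x ahead of the robot, y to its left, z up, the work surface at z = 0. Lengths are in m, angles in rad, forces in N, time in s.
With the tool pointing down it reaches from about 0.3 to 0.775 m from the base axis. Payload 14.6 kg.
Tool frame: the origin (TCP) lies midway between the tips of the shut fingers; the grasp point (between the pads) lies 19 mm behind it (tcp_to_grasp is the distance from the TCP to the grasp point, in m); z points along the fingers, y is the line along which they close (so a half turn about z gives the same grasp; the last joint's range is limited). The gripper opens to 94 mm and grips with 3 to 60 N. Pads are 16 mm wide; open, the fingers measure 119 mm over their backs; the gripper's body (75 mm by 177 mm) begins 78 mm behind the grasp point.
Start: joints at [1.237, 0.3, 1.521, -0, 1.321, -0.067], TCP at [0.145, 0.531, 0.205] pointing down, gripper open.
Joint ranges: [-3.03, 3.03], [-0.79, 2.21], [0.23, 2.52], [-1.04, 4.18], [0, 3.07], [-2.55, 2.55]. Speed limits (rad/s): [2.22, 2.22, 2.57, 3.14, 3.14, 3.14].

INTERFACE

Orientations are given as [roll, pitch, yaw] about the fixed x, y, z axes, in that order (R = Rz(yaw) Ry(pitch) Rx(roll)).
In Python, from station import * gives the robot as it stands.
- The arm moves only by the tool send_rows, never from a script. Its argument "motion" is a list of rows, each a list of 3 entries, a list of its own where there are three numbers: the shift along the tool's x, y, z in units of 0.03 m (1.0 is 0.03 m), then the turn, a rotation vector about the tool's x, y, z in units of 0.12 rad (1.0 is 0.12 rad), then the opening, from -1 (shut) to 1 (fully open). In form: [[[x, y, z], [rx, ry, rz], grip], ...]. A call has 1 to 12 rows; each row shifts and turns the commanded pose from where the row before left it, along the tool's axes as they then stand; what a row does not reach is not made up. A row lasts 1/10 s, in which the tool goes at most 50 mm and 8.59 degrees, less where a joint would pass 70% of its speed; a pose out of reach is approached as far as the arm can. A call with a number of a shift or a turn outside -1 to 1 is refused whole. A call with a gripper value outside its range is refused whole. The fingers move at their own pace and stop on an object; "squeeze" is the grip in N (left out, the last holds). Time passes only in rows, so rows that do not move let the fingers close. It gives the time, the measured TCP pose, the force, the opening and the grip force at its end, in the units of the state.
- get_obs(): the state, without advancing time (a new reading comes with each control period).
- camera(name): name is "scene" or "top" or "wrist"; returns a dict with "pixels" (480x640x3 uint8, red, green, blue), "depth" (480x640 float32, m along the optical axis (not along the pixel's ray), 0 where there is no reading), "fx", "fy", "cx", "cy" (pixels), "dist" ([k1, k2, p1, p2, k3] as OpenCV has them; the pictures are not rectified), "rvec" (rotation vector, rad) and "tvec" (3), from world to camera coordinates, as OpenCV has them. Camera axes: x right, y down, z forward; pixel columns grow to the right and rows downward; lengths in m; the calibration is good to about 2 mm. A picture is of the moment at which its call begins.
- hand_in(): hands the job in; it is judged then, once.
The state is a dict: "time_s": time; "qpos": joint angles; "joint_vel": joint speeds; "tau": joint torques, N m; "ee_pos": TCP position; "eef_rot": TCP orientation; "force": force on the tool from outside, world axes, zero at the start; "moment": the same for the moment, N m; "grip_width": finger opening in m; "grip_force": force on a finger pad.
Only numpy, scipy, OpenCV 4.12 (cv2) and the standard library are available. Lean on these libraries where they do the work, as an engineer would, in place of code of your own. Each camera call takes 0.05 s, during which the arm holds its last target. There are 200 camera calls.

## Working session

There is one attempt and no reset: what is moved stays moved. The work goes in short steps, Python scripts to look and compute and a tool call to move; the robot and the scene stay as the last step left them, time stands still between calls to the robot, and variables do not carry over. Pictures are saved under pics/ and viewed, at most 10 in all, crops included, and the job is handed in when it is done.

Besides the shell and the picture viewer there is one more tool, called as a command line: name --argument value ..., lists and objects as JSON in quotes. send_rows: Moves the arm, as the interface text tells. Its arguments: {"type":"object","properties":{"motion":{"type":"array"},"squeeze":{"type":"number"}},"required":["motion"]}

```bash
mkdir -p pics; ls; python3 - <<'E'
from station import *
import cv2, numpy as np, pickle
o=get_obs(); print({k:np.round(v,3) for k,v in o.items()})
for n in ["scene","top"]:
    c=camera(n); pickle.dump(c,open(f"pics/{n}0.pkl","wb")); cv2.imwrite(f"pics/{n}0.png",c["pixels"][:,:,::-1])
    R=cv2.Rodrigues(np.array(c["rvec"],float))[0]; print(n,-R.T@np.array(c["tvec"]).ravel(),R[2],c["fx"],c["dist"])
E
```

```text
pics
{'time_s': np.float64(0.0), 'qpos': array([ 1.237,  0.3  ,  1.522,  0.   ,  1.321, -0.067]), 'joint_vel': array([-0.001,  0.001,  0.   ,  0.001,  0.001, -0.001]), 'tau': array([ 4.0000e-03, -5.3181e+01, -3.5273e+01,  7.1000e-02,  2.4000e-02,
       -0.0000e+00]), 'ee_pos': array([0.145, 0.53 , 0.205]), 'eef_rot': array([-3.14 , -0.   ,  2.875]), 'force': array([-0.577,  0.034,  0.089]), 'moment': array([ 0.018, -0.007,  0.057]), 'grip_force': np.float64(0.0), 'grip_width': np.float64(0.094)}
scene [1.15477814 0.56822476 0.82847943] [-0.54086189 -0.53838552 -0.64622708] 570.6132495954528 [-0.09759466  0.          0.          0.          0.        ]
top [ 0.36630074 -0.02739537  0.87597695] [ 0.20956813  0.01134901 -0.97772818] 500.9333409694598 [0.00330575 0.         0.         0.         0.        ]
```

View pics/top0.png

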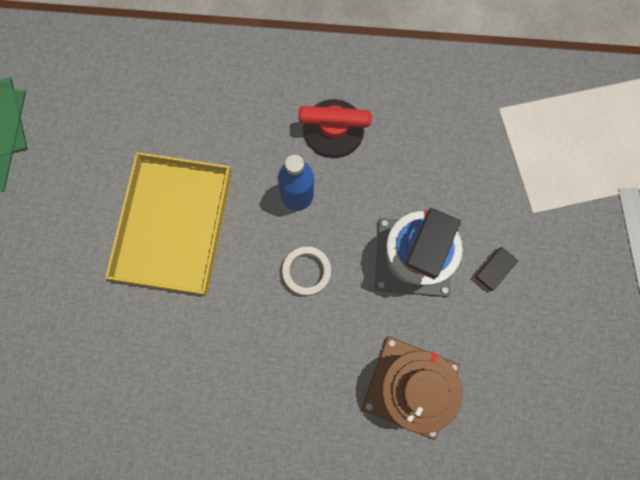

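View pics/scene0.png

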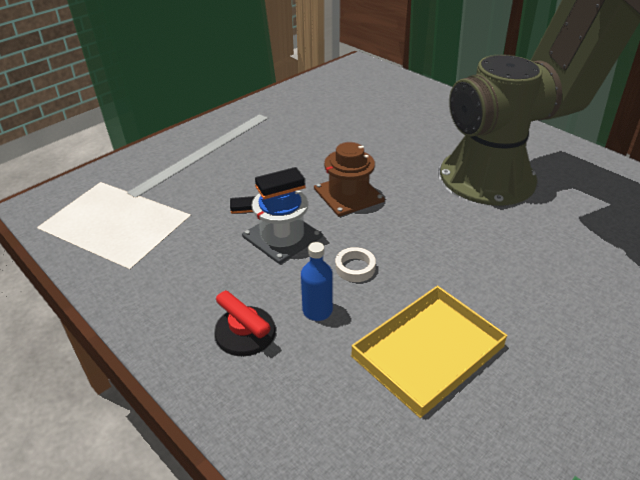

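The top view shows the block at about (433,242) on the pot, whose flange is centred near (425,248) with the red mark near (424,212). The tray is at (170,225), the spray bottle at (296,185), the tape at (306,271), the lifter at (334,127), the brown decoy at (420,388) and the small decoy block at (497,269). The scene view agrees.

```bash
cat > h.py <<'E'
import cv2, numpy as np
def cam(c):
    K=np.array([[c["fx"],0,c["cx"]],[0,c["fy"],c["cy"]],[0,0,1]],float)
    R=cv2.Rodrigues(np.array(c["rvec"],float))[0]
    return K,np.array(c["dist"],float),R,np.array(c["tvec"],float).ravel()
def rays(c,uv):
    K,d,R,t=cam(c)
    n=cv2.undistortPoints(np.asarray(uv,float).reshape(-1,1,2),K,d)[:,0]
    return -R.T@t, np.c_[n,np.ones(len(n))]@R
def plane(c,uv,z):
    o,r=rays(c,uv); return o+r*((z-o[2])/r[:,2])[:,None]
def cloud(c):
    v,u=np.mgrid[:480,:640]; o,r=rays(c,np.c_[u.ravel(),v.ravel()])
    P=o+r*c["depth"].reshape(-1,1); return P.reshape(480,640,3)
def proj(c,P):
    K,d,R,t=cam(c); return cv2.projectPoints(np.asarray(P,float).reshape(-1,1,3),np.array(c["rvec"],float),t,K,d)[0][:,0]
def hsv(c): return cv2.cvtColor(c["pixels"],cv2.COLOR_RGB2HSV)
def mask(c,lo,hi,box=None):
    m=cv2.inRange(hsv(c),np.array(lo),np.array(hi))
    if box:
        k=np.zeros_like(m); x0,y0,x1,y1=box; k[y0:y1,x0:x1]=255; m&=k
    return m
def uv(m):
    v,u=np.nonzero(m); return np.c_[u,v].astype(float)
def rect(P): # minAreaRect on xy in mm -> centre, sizes(long,short), yaw of long side
    r=cv2.minAreaRect((P[:,:2]*1000).astype(np.float32)); b=cv2.boxPoints(r); e=b[1]-b[0]; f=b[2]-b[1]
    if np.hypot(*e)<np.hypot(*f): e,f=f,e
    return np.round(np.array(r[0])/1000,4),np.hypot(*e).round(1),np.hypot(*f).round(1),round(float(np.arctan2(e[1],e[0])),4)
def circ(Q): # algebraic circle fit
    s=np.linalg.lstsq(np.c_[2*Q[:,:2],np.ones(len(Q))],(Q[:,:2]**2).sum(1),rcond=None)[0]
    return s[:2],np.sqrt(s[2]+s[0]**2+s[1]**2)
E
python3 - <<'E'
from h import *; import pickle
c=pickle.load(open("pics/top0.pkl","rb")); P=cloud(c)
def big(m):
    n,l,s,_=cv2.connectedComponentsWithStats(m.astype(np.uint8)*1); return l==1+np.argmax(s[1:,4])
z=P[...,2]; V,U=np.mgrid[:480,:640]
near=(abs(U-425)<60)&(abs(V-248)<60)&(c["depth"]>0)
print("z hist",np.histogram(z[near],bins=np.arange(-.01,.18,.01)))
m=big(near&(abs(z-.1595)<.006)); print("block depth",rect(P[m]),np.median(z[m]), "plane",rect(plane(c,uv(m),.1595)))
# tray by depth and colour
y=big(mask(c,[18,100,80],[35,255,255])>0); rim=y&(z>.022)
print("tray all on z=.032 outer",rect(plane(c,uv(y),.032)),"rim depth",rect(P[rim]),np.median(z[rim]))
fl=y&(z<.01); print("tray floor z",np.median(z[fl]),rect(P[fl]))
# flange white
w=near&(abs(z-.097)<.004); cs,_=cv2.findContours(big(w).astype(np.uint8),0,cv2.CHAIN_APPROX_NONE)
print("flange",cv2.minEnclosingCircle((plane(c,max(cs,key=len)[:,0].astype(float),.097)[:,:2]*1000).astype(np.float32)))
rd=mask(c,[0,150,80],[8,255,255],(380,200,470,300))|mask(c,[172,150,80],[180,255,255],(380,200,470,300))
print("red",uv(rd).mean(0) if rd.any() else None,rd.sum()/255,plane(c,uv(rd),.097).mean(0))
# base plate
b=near&(abs(z-.012)<.004)&(c["pixels"].max(2)<85); print("base",rect(P[big(b)]))
for n,bx,zz in [("spray",(270,150,325,215),.165),("tape",(275,240,340,300),.024),("lifter",(295,90,380,160),.063)]:
    k=(U>bx[0])&(U<bx[2])&(V>bx[1])&(V<bx[3])&(z>.01); q=P[k]
    print(n,q[:,:2].min(0).round(3),q[:,:2].max(0).round(3),q[:,2].max().round(3))
s=pickle.load(open("pics/scene0.pkl","rb")); rd=mask(s,[0,150,60],[8,255,255],(245,190,320,225))
print("scene reds",uv(rd).mean(0),rd.sum()/255)
cv2.imwrite("pics/crop1.png",np.hstack([cv2.resize(c["pixels"][195:305,370:480,::-1],(400,400)),cv2.resize(s["pixels"][160:260,235:335,::-1],(400,400))]))
E
```

```text
z hist (array([3415, 4416, 1602,   82,   28,    1,    0,    0,    0,   13, 1426,
        583,   23,   29,  216,   81, 1460,  737]), array([-0.01,  0.  ,  0.01,  0.02,  0.03,  0.04,  0.05,  0.06,  0.07,
        0.08,  0.09,  0.1 ,  0.11,  0.12,  0.13,  0.14,  0.15,  0.16,
        0.17]))
block depth (array([ 0.5325, -0.194 ]), np.float32(95.8), np.float32(50.5), -0.3491) 0.15947760154300727 plane (array([ 0.5315, -0.1931]), np.float32(95.5), np.float32(50.1), -0.3504)
tray all on z=.032 outer (array([0.5614, 0.2338]), np.float32(232.3), np.float32(176.4), -0.0765) rim depth (array([0.5383, 0.1392]), np.float32(406.3), np.float32(253.6), 1.3274) 0.03125446411909527
tray floor z 0.004481588690114169 (array([0.5688, 0.2413]), np.float32(241.9), np.float32(180.0), -0.076)
flange ((537.3099365234375, -192.23040771484375), 60.51727294921875)
red [425.44444444 212.77777778] 9.0 [ 0.59306792 -0.19389231  0.097     ]
base (array([ 0.5344, -0.1691]), np.float32(124.8), np.float32(82.5), 0.0007)
spray [ 0.366 -0.027] [0.721 0.05 ] 0.876
tape [ 0.366 -0.049] [0.537 0.034] 0.876
lifter [ 0.366 -0.1  ] [0.826 0.029] 0.876
scene reds [264.27777778 208.61111111] 18.0
```

View pics/crop1.png

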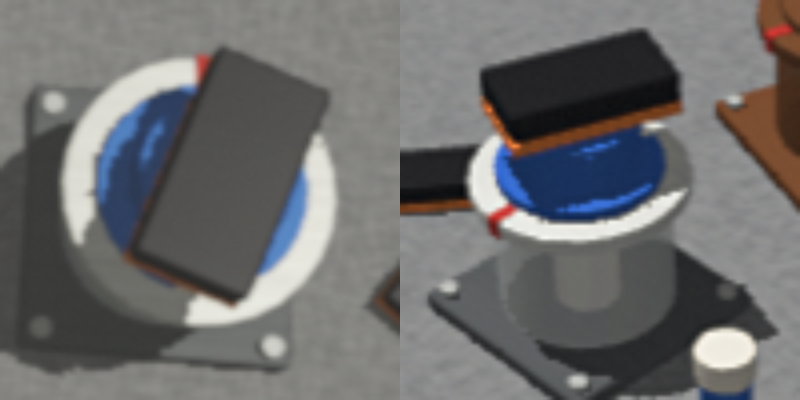

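The crops show the red mark at the far edge of the flange, so the pot's yaw is about 0. The block lies at yaw -0.35 over the ring and hides the white line. I'm moving above the block, with a tool yaw of 2.79.

send_rows --motion '[[[0,0,0],[0,0,0.7],1],[[-0.85,-0.76,0],[0,0,0],1],[[-0.85,-0.76,0],[0,0,0],1],[[-0.85,-0.76,0],[0,0,0],1],[[-0.85,-0.76,0],[0,0,0],1],[[-0.85,-0.76,0],[0,0,0],1],[[-0.85,-0.76,0],[0,0,0],1],[[-0.85,-0.76,0],[0,0,0],1],[[-0.85,-0.76,0],[0,0,0],1],[[-0.85,-0.76,0],[0,0,0],1],[[-0.85,-0.76,0],[0,0,0],1],[[-0.85,-0.76,0],[0,0,0],1]]' --squeeze 25

```text
time_s: 1.3
ee_pos: [0.3225, 0.1973, 0.2054]
eef_rot: [-3.142, -0.0, 2.791]
force: [0.1, -0.0, 0.8]
grip_width: 0.094
grip_force: 0.0
```

send_rows --motion '[[[-0.85,-0.76,0],[0,0,0],1],[[-0.85,-0.76,0],[0,0,0],1],[[-0.85,-0.76,0],[0,0,0],1],[[-0.85,-0.76,0],[0,0,0],1],[[-0.85,-0.76,0],[0,0,0],1],[[-0.85,-0.76,0],[0,0,0],1],[[-0.85,-0.76,0],[0,0,0],1],[[-0.85,-0.76,0],[0,0,0],1],[[-0.85,-0.76,0],[0,0,0],1],[[-0.85,-0.76,0],[0,0,0],1],[[0,0,0],[0,0,0],1],[[0,0,0],[0,0,0],1]]'

```text
time_s: 2.5
ee_pos: [0.4831, -0.1033, 0.2049]
eef_rot: [3.142, -0.001, 2.79]
force: [-0.1, 0.5, -0.1]
grip_width: 0.094
grip_force: 0.0
```

send_rows --motion '[[[-0.86,-0.75,0],[0,0,0],1],[[-0.86,-0.75,0],[0,0,0],1],[[-0.86,-0.75,0],[0,0,0],1],[[0,0,0],[0,0,0],1],[[0,0,0],[0,0,0],1]]'

```text
time_s: 3.0
ee_pos: [0.5326, -0.1924, 0.2051]
eef_rot: [3.141, -0.001, 2.791]
force: [0.3, 0.3, -0.2]
grip_width: 0.0939
grip_force: 0.0
```

```bash
python3 - <<'E'
from station import *
from h import *
c=camera("wrist"); cv2.imwrite("pics/w1.png",c["pixels"][:,:,::-1]); P=cloud(c); z=P[...,2]
o=get_obs(); e=o["ee_pos"]; print(e,o["eef_rot"])
m=(c["depth"]>0)&(abs(z-.1595)<.005)&(np.hypot(P[...,0]-e[0],P[...,1]-e[1])<.08)
print(rect(P[m]),np.median(z[m]),m.sum())
E
```

```text
[ 0.53251378 -0.19198112  0.20535712] [ 3.14136087e+00 -5.37857848e-04  2.79152507e+00]
(array([ 0.5313, -0.1953]), np.float32(94.6), np.float32(50.1), -0.3526) 0.15944494835759968 8839
```

View pics/w1.png

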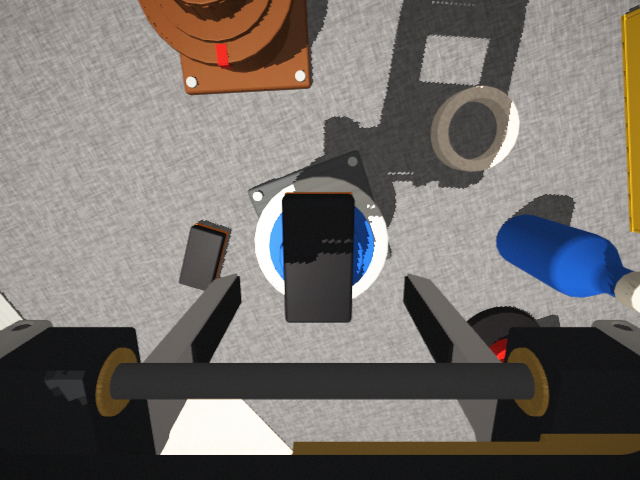

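The wrist view shows the block at (318,255), centred between the fingers at (222,310) and (420,310) and aligned with them. I'll descend to TCP z = 0.138 and close.

send_rows --motion '[[[0,-0.08,0.7],[0,0,0],1],[[0,0,0.7],[0,0,0],1],[[0,0,0.5],[0,0,0],1],[[0,0,0.33],[0,0,0],1],[[0,0,0],[0,0,0],1]]'

```text
time_s: 3.55
ee_pos: [0.5315, -0.1943, 0.1378]
eef_rot: [3.141, -0.002, 2.792]
force: [-0.5, -0.7, -0.0]
grip_width: 0.094
grip_force: 0.0
```

send_rows --motion '[[[0,0,0],[0,0,0],-1],[[0,0,0],[0,0,0],-1],[[0,0,0],[0,0,0],-1],[[0,0,0],[0,0,0],-1],[[0,0,0],[0,0,0],-1],[[0,0,0],[0,0,0],-1],[[0,0,0],[0,0,0],-1],[[0,0,0],[0,0,0],-1]]' --squeeze 25

```text
time_s: 4.35
ee_pos: [0.532, -0.1954, 0.1386]
eef_rot: [-3.142, 0.0, 2.791]
force: [-0.2, -0.3, 1.3]
grip_width: 0.0499
grip_force: 25.0
```

send_rows --motion '[[[0,0,-0.3],[0,0,0],-1],[[0,0,-0.6],[0,0,0],-1],[[0,0,-0.6],[0,0,0],-1],[[0,0,-0.6],[0,0,0],-1],[[0,0,-0.6],[0,0,0],-1],[[0,0,0],[0,0,-0.75],-1],[[0,0,0],[0,0,-0.75],-1],[[0,0,0],[0,0,-0.75],-1],[[0,0.4,0],[0,0,0],-1],[[0,0.8,0],[0,0,0],-1],[[0,0.8,0],[0,0,0],-1],[[0,0.8,0],[0,0,0],-1]]'

```text
time_s: 5.55
ee_pos: [0.5387, -0.11, 0.2199]
eef_rot: [3.142, 0.0, 3.058]
force: [-0.1, -0.1, -1.7]
grip_width: 0.0498
grip_force: 25.0
```

send_rows --motion '[[[0,0.9,0],[0,0,0],-1],[[0,0.9,0],[0,0,0],-1],[[0,0.9,0],[0,0,0],-1],[[0,0.9,0],[0,0,0],-1],[[0,0.9,0],[0,0,0],-1],[[0,0.9,0],[0,0,0],-1],[[0,0.9,0],[0,0,0],-1],[[0.2,0.9,0],[0,0,0],-1],[[0,0.9,0],[0,0,0],-1],[[0,0.9,0],[0,0,0],-1],[[0,0.9,0],[0,0,0],-1],[[0,0.9,0],[0,0,0],-1]]'

```text
time_s: 6.75
ee_pos: [0.5584, 0.2136, 0.2199]
eef_rot: [3.141, 0.0, 3.058]
force: [0.5, -0.4, -1.4]
grip_width: 0.0499
grip_force: 25.0
```

```bash
python3 - <<'E'
from station import *
from h import *; import pickle
o=get_obs(); print(o["ee_pos"],o["eef_rot"],o["grip_width"],o["qpos"])
c=camera("top"); w=camera("wrist"); s=camera("scene")
for n,k in zip(("top1","w2","scene1"),(c,w,s)): pickle.dump(k,open(f"pics/{n}.pkl","wb"))
x,y=proj(c,[.537,-.192,.11])[0].astype(int)
cv2.imwrite("pics/m1.png",np.hstack([cv2.resize(w["pixels"][:,:,::-1],(400,300)),cv2.resize(c["pixels"][y-60:y+60,x-60:x+60,::-1],(300,300))]))
print(x,y)
E
```

```text
[0.55843478 0.21364191 0.21992953] [3.14145486e+00 5.93126509e-05 3.05803078e+00] 0.04991235477818599 [ 3.04093629e-01  3.97468719e-01  1.35658931e+00  1.06936052e-04
  1.38742763e+00 -1.18316032e+00]
424 245
```

View pics/m1.png

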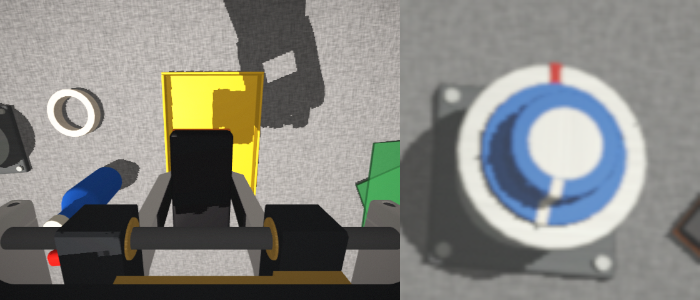

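The wrist view shows the block held straight over the tray, at (200,180). The top crop shows the red mark at its upper edge (555,72) and the white line at the lower side (548,205). I'll lower the block into the tray.

send_rows --motion '[[[0,0.7,0.4],[0,0,0],-1],[[0,0,0.8],[0,0,0],-1],[[0,0,0.8],[0,0,0],-1],[[0,0,0.8],[0,0,0],-1],[[0,0,0.8],[0,0,0],-1],[[0,0,0.8],[0,0,0],-1],[[0,0,0.8],[0,0,0],-1],[[0,0,0.6],[0,0,0],-1],[[0,0,0.5],[0,0,0],-1],[[0,0,0.3],[0,0,0],-1],[[0,0,0.2],[0,0,0],-1],[[0,0,0.1],[0,0,0],-1]]'

```text
time_s: 8.1
ee_pos: [0.5608, 0.2327, 0.0126]
eef_rot: [3.141, 0.0, 3.06]
force: [0.1, -0.4, -1.7]
grip_width: 0.0498
grip_force: 25.0
```

send_rows --motion '[[[0,0,0.1],[0,0,0],-1],[[0,0,0],[0,0,0],-1],[[0,0,0],[0,0,0],-1]]'

```text
time_s: 8.4
ee_pos: [0.5608, 0.2328, 0.0099]
eef_rot: [3.141, 0.0, 3.061]
force: [-0.7, 0.2, -0.9]
grip_width: 0.0496
grip_force: 25.0
```

Now I'll ease down the last millimetre, open and lift.

send_rows --motion '[[[0,0,0.03],[0,0,0],-1],[[0,0,0],[0,0,0],-1],[[0,0,0],[0,0,0],0.2],[[0,0,0],[0,0,0],0.5],[[0,0,0],[0,0,0],0.5],[[0,0,0],[0,0,0],0.8],[[0,0,0],[0,0,0],0.8],[[0,0,-0.4],[0,0,0],0.8],[[0,0,-0.8],[0,0,0],0.8],[[0,0,-1],[0,0,0],0.8],[[0,0,-1],[0,0,0],0.8],[[0,0,-1],[0,0,0],1]]'

```text
time_s: 9.6
ee_pos: [0.5606, 0.2327, 0.1369]
eef_rot: [3.141, 0.001, 3.061]
force: [0.7, 0.6, 0.2]
grip_width: 0.0894
grip_force: 0.0
```

send_rows --motion '[[[0,0,-1],[0,0,0],1],[[0,0,-1],[0,0,0],1],[[0,0,-0.3],[0,0,0],1],[[0,0,0],[0,0,0],1]]'

```text
time_s: 10.0
ee_pos: [0.561, 0.2328, 0.205]
eef_rot: [3.141, 0.002, 3.061]
force: [0.7, 0.6, -1.2]
grip_width: 0.0939
grip_force: 0.0
```

```bash
python3 - <<'E'
from station import *
from h import *; import pickle
o=get_obs(); e=o["ee_pos"]; print(e,o["eef_rot"],o["grip_width"],o["qpos"].round(3))
w=camera("wrist"); P=cloud(w); z=P[...,2]; pickle.dump(w,open("pics/w3.pkl","wb")); cv2.imwrite("pics/w3.png",w["pixels"][:,:,::-1])
m=(w["depth"]>0)&(abs(z-.030)<.004)&(np.hypot(P[...,0]-e[0],P[...,1]-e[1])<.065)&(w["pixels"].max(2)<90)
print("block",rect(P[m]),np.median(z[m]),np.percentile(z[m],[5,95]))
c=pickle.load(open("pics/top1.pkl","rb")); P=cloud(c); z=P[...,2]; V,U=np.mgrid[:480,:640]; near=(abs(U-424)<60)&(abs(V-245)<60)&(c["depth"]>0)
px=c["pixels"].astype(int)
def outer(m,zz):
    cs,_=cv2.findContours(m.astype(np.uint8),0,cv2.CHAIN_APPROX_NONE); h=cv2.convexHull(max(cs,key=len))
    return cv2.minEnclosingCircle((plane(c,h[:,0].astype(float),zz)[:,:2]*1000).astype(np.float32)), circ(plane(c,h[:,0].astype(float),zz)*1000)
print("flange",outer(near&(abs(z-.097)<.006),.097))
print("lid",outer(near&(abs(z-.1335)<.005)&(hsv(c)[...,1]<60)&(px.min(2)>120),.1335))
print("gripcyl top",outer(near&(abs(z-.133)<.005),.133))
b=(hsv(c)[...,1]>100)&(hsv(c)[...,0]>95)&(hsv(c)[...,0]<125)
print("skirt",outer(near&b&(abs(z-.1045)<.005),.1045))
h=hsv(c); rd=near&(h[...,1]>130)&((h[...,0]<10)|(h[...,0]>170))&(abs(z-.097)<.01)
wt=1.0*h[...,1][rd]; R=plane(c,np.c_[U[rd],V[rd]],.097); print("red",(R*wt[:,None]).sum(0)/wt.sum(),rd.sum())
E
```

```text
[0.56096833 0.23281152 0.20502136] [3.14059009e+00 2.27399945e-03 3.06075596e+00] 0.0939028502760846 [ 0.333  0.428  1.349  0.     1.362 -1.157]
block (array([0.5595, 0.2331]), np.float32(92.8), np.float32(48.8), -0.0825) 0.029942827022585078 [0.0286171  0.03123381]
flange (((537.3540649414062, -192.0279541015625), 60.70082473754883), (array([ 536.60482536, -192.59360474]), np.float64(59.80288883227346)))
lid (((531.0558471679688, -193.90701293945312), 28.599267959594727), (array([ 531.92066934, -193.56935237]), np.float64(25.42992566847677)))
gripcyl top (((536.3759155273438, -192.50746154785156), 33.607975006103516), (array([ 536.4428308 , -192.48464438]), np.float64(33.32649928030482)))
skirt (((536.3490600585938, -192.92457580566406), 44.97409439086914), (array([ 536.42899714, -192.91966526]), np.float64(44.57461520184167)))
red [ 0.59163588 -0.19431245  0.097     ] 16
```

View pics/w3.png

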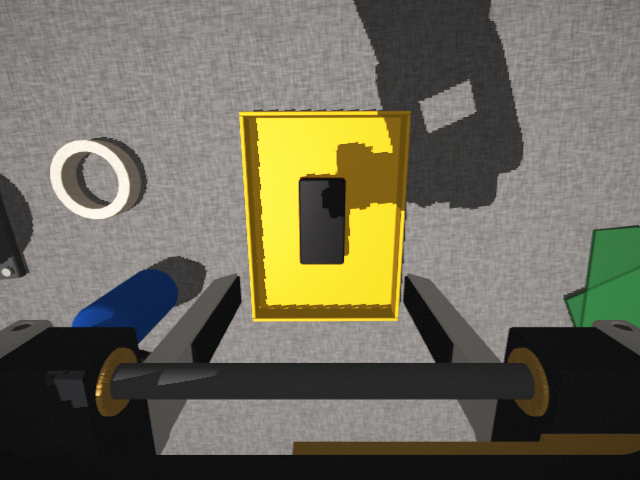

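The block lies flat in the tray at (322,221), with its top at 30 mm and its yaw matching the tray's. Next I go back over the pot and measure the ring line.

send_rows --motion '[[[0,-0.5,0],[0,0,0],1],[[0,-0.9,0],[0,0,0],1],[[0,-0.9,0],[0,0,0],1],[[0,-0.9,0],[0,0,0],1],[[0,-0.9,0],[0,0,0],1],[[0,-0.9,0],[0,0,0],1],[[0,-0.9,0],[0,0,0],1],[[0,-0.9,0],[0,0,0],1],[[0,-0.9,0],[0,0,0],1],[[0,-0.9,0],[0,0,0],1],[[0,-0.9,0],[0,0,0],1],[[0,-0.9,0],[0,0,0],1]]'

```text
time_s: 11.25
ee_pos: [0.5343, -0.0801, 0.2022]
eef_rot: [3.141, -0.002, 3.06]
force: [-0.2, 0.0, 0.4]
grip_width: 0.0942
grip_force: 0.0
```

send_rows --motion '[[[-0.33,-0.9,0],[0,0,0],1],[[0,-0.9,0],[0,0,0],1],[[0,-0.9,0],[0,0,0],1],[[0,-0.8,0],[0,0,0],1],[[0,-0.3,0],[0,0,0],1],[[0,0,0],[0,0,0],1],[[0,0,0],[0,0,0],1]]'

```text
time_s: 11.95
ee_pos: [0.5359, -0.1921, 0.2031]
eef_rot: [3.141, -0.001, 3.061]
force: [-0.3, 0.6, -0.1]
grip_width: 0.0942
grip_force: 0.0
```

```bash
cat > ring.py <<'E'
from station import *
from h import *
def ringmeas(cams=("wrist","top","scene"),cen=(.5365,-.1925),save=None):
    res={}
    for n in cams:
        c=camera(n); P=cloud(c); h=hsv(c); d=c["depth"]>0; z=P[...,2]; rho=np.hypot(P[...,0]-cen[0],P[...,1]-cen[1])
        V,U=np.mgrid[:480,:640]
        if save: cv2.imwrite(f"pics/{save}_{n}.png",c["pixels"][:,:,::-1])
        rd=d&(rho<.066)&(rho>.04)&(z>.085)&(z<.108)&(h[...,1]>130)&((h[...,0]<9)|(h[...,0]>171))
        R=plane(c,np.c_[U[rd],V[rd]],.097).mean(0) if rd.any() else np.full(3,np.nan)
        wh=(h[...,1]<70)&(c["pixels"].min(2)>70)
        def line(zz,lo,hi):
            Q=plane(c,np.c_[U.ravel(),V.ravel()],zz).reshape(480,640,3); r=np.hypot(Q[...,0]-cen[0],Q[...,1]-cen[1])
            k=wh&(r>lo)&(r<hi)&d&(abs(z-zz)<.006); a=np.arctan2(Q[k][:,1]-cen[1],Q[k][:,0]-cen[0])
            return k.sum(),np.angle(np.exp(1j*a).mean()).round(4) if k.any() else None, abs(np.exp(1j*a).mean()).round(3) if k.any() else None
        ra=np.arctan2(R[1]-cen[1],R[0]-cen[0])
        res[n]=dict(red=R.round(4),redang=round(float(ra),4),nred=int(rd.sum()),skirt=line(.1045,.037,.0435),top=line(.133,.0245,.031))
        b=d&(rho<.06)&(abs(z-.133)<.004)
        if b.sum()>200:
            cs,_=cv2.findContours(b.astype(np.uint8),0,cv2.CHAIN_APPROX_NONE); q=cv2.convexHull(max(cs,key=len))[:,0].astype(float)
            res[n]["cyl"]=[x.round(4) for x in circ(plane(c,q,.133))]
        f=d&(rho<.075)&(abs(z-.097)<.004)
        if f.sum()>200:
            cs,_=cv2.findContours(f.astype(np.uint8),0,cv2.CHAIN_APPROX_NONE); q=cv2.convexHull(max(cs,key=len))[:,0].astype(float)
            res[n]["flange"]=[x.round(4) for x in circ(plane(c,q,.097))]
    return res
E
python3 - <<'E'
from ring import *
o=get_obs(); print(o["ee_pos"],o["eef_rot"],o["qpos"].round(3))
for k,v in ringmeas(save="r1").items(): print(k,v)
E
```

```text
[ 0.53588685 -0.19210334  0.20314972] [ 3.14112939e+00 -8.18767108e-04  3.06085090e+00] [-0.409  0.345  1.467  0.     1.331 -1.899]
wrist {'red': array([ 0.5911, -0.1949,  0.097 ]), 'redang': -0.0432, 'nred': 91, 'skirt': (np.int64(61), np.float64(3.0346), np.float64(0.999)), 'top': (np.int64(72), np.float64(3.0553), np.float64(0.998)), 'cyl': [array([ 0.5352, -0.1947]), np.float64(0.0331)], 'flange': [array([ 0.5358, -0.1949]), np.float64(0.0594)]}
top {'red': array([nan, nan, nan]), 'redang': nan, 'nred': 0, 'skirt': (np.int64(0), None, None), 'top': (np.int64(0), None, None), 'flange': [array([ 0.5343, -0.1521]), np.float64(0.025)]}
scene {'red': array([ 0.5924, -0.1937,  0.097 ]), 'redang': -0.0217, 'nred': 21, 'skirt': (np.int64(1), np.float64(3.0026), np.float64(1.0)), 'top': (np.int64(7), np.float64(-3.0795), np.float64(0.809)), 'cyl': [array([ 0.5375, -0.192 ]), np.float64(0.0344)], 'flange': [array([ 0.5379, -0.1911]), np.float64(0.0606)]}
```

View pics/r1_wrist.png

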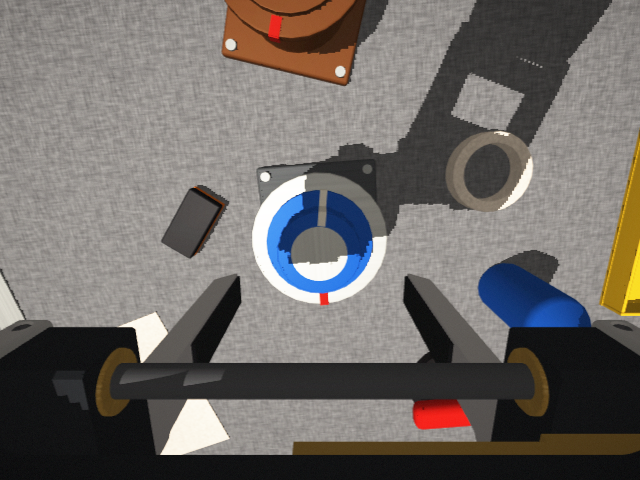

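The wrist view shows the red mark at (324,298), the white line on the opposite side at (322,205), and the pot centred between the fingers. The line is about 2.97 rad from the mark. Joint 6 is at -1.90, so one grip can nearly cover the whole turn.

send_rows --motion '[[[0,0,0.5],[0,0,0],1],[[0,0,0.8],[0,0,0],1],[[0,0,0.8],[0,0,0],1],[[-0.02,0.02,0.6],[0,0,0],1],[[0,0,0.3],[0,0,0],1],[[0,0,0.13],[0,0,0],1],[[0,0,0],[0,0,0],1]]'

```text
time_s: 12.8
ee_pos: [0.537, -0.192, 0.11]
eef_rot: [-3.141, 0.0, 3.061]
force: [1.1, -0.6, -0.4]
grip_width: 0.094
grip_force: 0.0
```

send_rows --motion '[[[0,0,0],[0,0,0],0.5],[[0,0,0],[0,0,0],0.4],[[0,0,0],[0,0,0],-1],[[0,0,0],[0,0,0],-1],[[0,0,0],[0,0,0],-1],[[0,0,0],[0,0,0],-1]]' --squeeze 25

```text
time_s: 13.4
ee_pos: [0.5368, -0.1945, 0.1102]
eef_rot: [-3.138, 0.001, 3.06]
force: [-1.3, -16.3, -0.8]
grip_width: 0.0657
grip_force: 25.0
```

The grip pulls the tool about 2.5 mm to -y, so I'll shift there to relieve it and test with a small turn.

send_rows --motion '[[[0,-0.1,0],[0,0,0],-1],[[0,0,0],[0,0,0],-1],[[0,0,0],[0,0,0.5],-1],[[0,0,0],[0,0,0.5],-1],[[0,0,0],[0,0,0],-1]]'

```text
time_s: 13.9
ee_pos: [0.5368, -0.1948, 0.1102]
eef_rot: [3.141, 0.0, 2.94]
force: [-0.7, 5.4, 3.6]
grip_width: 0.0653
grip_force: 25.0
```

send_rows --motion '[[[0,0.02,0],[0,0,0.8],-1],[[0,0,0],[0,0,0.8],-1],[[0,0,0],[0,0,0.8],-1],[[0,0,0],[0,0,0.8],-1],[[0,0,0],[0,0,0.8],-1],[[0,0,0],[0,0,0.8],-1],[[0,0,0],[0,0,0],-1]]'

```text
time_s: 14.6
ee_pos: [0.5367, -0.1949, 0.1102]
eef_rot: [-3.141, 0.001, 2.365]
force: [-2.6, -2.4, 5.9]
grip_width: 0.0656
grip_force: 25.0
```

```bash
python3 - <<'E'
from station import *
o=get_obs(); print({k:o[k].round(3) for k in("ee_pos","eef_rot","qpos","force","moment")})
E
```

```text
{'ee_pos': array([ 0.537, -0.195,  0.11 ]), 'eef_rot': array([-3.141e+00,  1.000e-03,  2.365e+00]), 'qpos': array([-4.120e-01,  4.390e-01,  1.563e+00, -1.000e-03,  1.139e+00,
       -1.206e+00]), 'force': array([-2.648, -2.352,  5.851]), 'moment': array([-0.309,  0.495, -0.109])}
```

send_rows --motion '[[[0,0,0],[0,0,0.9],-1],[[0,0,0],[0,0,0.9],-1],[[0,0,0],[0,0,0.9],-1],[[0,0,0],[0,0,0.9],-1],[[0,0,0],[0,0,0.9],-1],[[0,0,0],[0,0,0.9],-1],[[0,0,0],[0,0,0.9],-1],[[0,0,0],[0,0,0.9],-1],[[0,0,0],[0,0,0.9],-1],[[0,0,0],[0,0,0.9],-1],[[0,0,0],[0,0,0.9],-1],[[0,0,0],[0,0,0.9],-1]]'

```text
time_s: 15.8
ee_pos: [0.5362, -0.195, 0.1102]
eef_rot: [-3.141, 0.001, 1.069]
force: [-7.5, -1.4, 8.5]
grip_width: 0.0656
grip_force: 25.0
```

send_rows --motion '[[[0,0,0],[0,0,0.9],-1],[[0,0,0],[0,0,0.9],-1],[[0,0,0],[0,0,0.9],-1],[[0,0,0],[0,0,0.9],-1],[[0,0,0],[0,0,0.9],-1],[[0,0,0],[0,0,0.9],-1],[[0,0,0],[0,0,0],-1]]'

```text
time_s: 16.5
ee_pos: [0.536, -0.1948, 0.1102]
eef_rot: [-3.141, 0.002, 0.421]
force: [-10.0, 0.3, 9.0]
grip_width: 0.0656
grip_force: 25.0
```

```bash
python3 - <<'E'
from ring import *
o=get_obs(); print({k:o[k].round(3) for k in("ee_pos","eef_rot","qpos","force","moment")})
for k,v in ringmeas(cams=("wrist","scene"),cen=(.5358,-.1948),save="r2").items(): print(k,v)
E
```

```text
{'ee_pos': array([ 0.536, -0.195,  0.11 ]), 'eef_rot': array([-3.141e+00,  2.000e-03,  4.210e-01]), 'qpos': array([-4.120e-01,  4.390e-01,  1.564e+00, -1.000e-03,  1.140e+00,
        7.380e-01]), 'force': array([-10.022,   0.343,   9.001]), 'moment': array([-0.099,  1.796, -0.053])}
wrist {'red': array([ 0.59  , -0.1947,  0.097 ]), 'redang': 0.001, 'nred': 340, 'skirt': (np.int64(134), np.float64(0.3478), np.float64(0.999)), 'top': (np.int64(164), np.float64(0.3506), np.float64(0.998)), 'cyl': [array([ 0.5391, -0.1929]), np.float64(0.037)], 'flange': [array([ 0.5371, -0.1939]), np.float64(0.0591)]}
scene {'red': array([ 0.5925, -0.1936,  0.097 ]), 'redang': 0.0207, 'nred': 22, 'skirt': (np.int64(8), np.float64(0.1882), np.float64(0.892)), 'top': (np.int64(7), np.float64(0.3263), np.float64(0.998)), 'cyl': [array([ 0.5377, -0.1902]), np.float64(0.0401)], 'flange': [array([ 0.5384, -0.1903]), np.float64(0.0604)]}
```

View pics/r2_wrist.png

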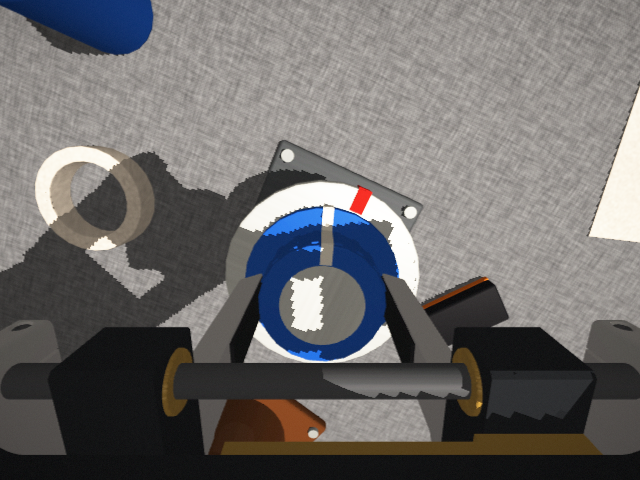

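The wrist view shows the white line at (328,225) and the red mark at (361,200), about 0.34 rad still to go.

send_rows --motion '[[[0,0,0],[0,0,0.8],-1],[[0,0,0],[0,0,0.8],-1],[[0,0,0],[0,0,0.7],-1],[[0,0,0],[0,0,0.3],-1],[[0,0,0],[0,0,0],-1],[[0,0,0],[0,0,0],-1]]'

```text
time_s: 17.2
ee_pos: [0.5359, -0.1947, 0.1102]
eef_rot: [-3.141, 0.002, 0.113]
force: [-9.1, 1.2, 9.7]
grip_width: 0.0655
grip_force: 25.0
```

```bash
python3 - <<'E'
from ring import *
o=get_obs(); print({k:o[k].round(3) for k in("ee_pos","eef_rot","force","moment")})
for cen in ((.5358,-.1948),(.5365,-.1935)):
  for k,v in ringmeas(cams=("wrist","scene","top"),cen=cen).items(): print(k,{a:v[a] for a in ("red","redang","skirt","top")})
E
```

```text
{'ee_pos': array([ 0.536, -0.195,  0.11 ]), 'eef_rot': array([-3.141e+00,  2.000e-03,  1.130e-01]), 'force': array([-9.066,  1.165,  9.721]), 'moment': array([ 0.102,  1.815, -0.129])}
wrist {'red': array([ 0.5901, -0.1949,  0.097 ]), 'redang': -0.0015, 'skirt': (np.int64(131), np.float64(0.0413), np.float64(0.999)), 'top': (np.int64(165), np.float64(0.0477), np.float64(0.998))}
scene {'red': array([ 0.5924, -0.1937,  0.097 ]), 'redang': 0.0192, 'skirt': (np.int64(8), np.float64(0.0284), np.float64(0.998)), 'top': (np.int64(10), np.float64(0.2477), np.float64(0.806))}
top {'red': array([nan, nan, nan]), 'redang': nan, 'skirt': (np.int64(0), None, None), 'top': (np.int64(0), None, None)}
wrist {'red': array([ 0.5901, -0.1949,  0.097 ]), 'redang': -0.0256, 'skirt': (np.int64(129), np.float64(0.0092), np.float64(0.999)), 'top': (np.int64(163), np.float64(0.0004), np.float64(0.998))}
scene {'red': array([ 0.5924, -0.1937,  0.097 ]), 'redang': -0.0038, 'skirt': (np.int64(8), np.float64(-0.009), np.float64(0.998)), 'top': (np.int64(10), np.float64(0.3817), np.float64(0.73))}
top {'red': array([nan, nan, nan]), 'redang': nan, 'skirt': (np.int64(0), None, None), 'top': (np.int64(0), None, None)}
```

send_rows --motion '[[[0,0,0],[0,0,0.32],-1],[[0,0,0],[0,0,0],-1],[[0,0,0],[0,0,0],-1],[[0,0,0],[0,0,0],0.6],[[0,0,0],[0,0,0],1],[[0,0,0],[0,0,0],1],[[0,0,0],[0,0,0],1],[[0,0,0],[0,0,0],1]]'

```text
time_s: 18.3
ee_pos: [0.5367, -0.1945, 0.1096]
eef_rot: [-3.142, 0.0, 0.071]
force: [0.4, -0.1, -0.5]
grip_width: 0.0942
grip_force: 0.0
```

send_rows --motion '[[[0,0,-0.4],[0,0,0],1],[[0,0,-0.8],[0,0,0],1],[[0,0,-0.9],[0,0,0],1],[[0,0,-0.9],[0,0,0],1],[[0,0,-0.5],[0,0,0],1],[[0,0,0],[0,0,0],1],[[0,0,0],[0,0,0],1]]'

```text
time_s: 19.0
ee_pos: [0.5365, -0.1945, 0.2146]
eef_rot: [3.142, -0.0, 0.071]
force: [0.2, -0.0, -0.7]
grip_width: 0.0942
grip_force: 0.0
```

```bash
python3 - <<'E'
from ring import *
o=get_obs(); print({k:o[k].round(3) for k in("ee_pos","eef_rot","force","moment")})
for k,v in ringmeas(cams=("wrist","scene"),cen=(.5358,-.1948),save="r3").items(): print(k,v)
E
```

```text
{'ee_pos': array([ 0.537, -0.194,  0.215]), 'eef_rot': array([ 3.142, -0.   ,  0.071]), 'force': array([ 0.184, -0.049, -0.706]), 'moment': array([-0.001,  0.092, -0.019])}
wrist {'red': array([ 0.5901, -0.1949,  0.097 ]), 'redang': -0.0017, 'nred': 146, 'skirt': (np.int64(61), np.float64(0.0041), np.float64(0.999)), 'top': (np.int64(65), np.float64(0.0061), np.float64(0.998)), 'cyl': [array([ 0.537 , -0.1942]), np.float64(0.0331)], 'flange': [array([ 0.5366, -0.1942]), np.float64(0.0594)]}
scene {'red': array([ 0.5924, -0.1937,  0.097 ]), 'redang': 0.0192, 'nred': 21, 'skirt': (np.int64(7), np.float64(-0.0119), np.float64(0.998)), 'top': (np.int64(8), np.float64(-0.002), np.float64(0.997)), 'cyl': [array([ 0.5376, -0.191 ]), np.float64(0.0348)], 'flange': [array([ 0.5378, -0.1905]), np.float64(0.0607)]}
```

By the wrist view the line and mark agree within a few mrad. I'll move the arm aside and check with the top camera.

send_rows --motion '[[[0,-0.5,0],[0,0,0],1],[[0,-0.9,0],[0,0,0],1],[[0,-0.9,0],[0,0,0],1],[[0,-0.9,0],[0,0,0],1],[[0,-0.9,0],[0,0,0],1],[[0,-0.9,0],[0,0,0],1],[[0,-0.9,0],[0,0,0],1],[[0,-0.9,0],[0,0,0],1],[[0,-0.9,0],[0,0,0],1],[[0,-0.9,0],[0,0,0],1],[[0,-0.9,0],[0,0,0],1],[[0,-0.5,0],[0,0,0],1]]'

```text
time_s: 20.3
ee_pos: [0.5147, 0.107, 0.2143]
eef_rot: [-3.141, 0.001, 0.072]
force: [0.8, -0.8, 0.2]
grip_width: 0.0939
grip_force: 0.0
```

```bash
python3 - <<'E'
from ring import *
o=get_obs(); print({k:o[k].round(3) for k in("ee_pos","eef_rot","force")})
for k,v in ringmeas(cams=("top",),cen=(.5365,-.1925),save="r4").items(): print(k,v)
t=cv2.imread("pics/r4_top.png"); s=cv2.imread("pics/r3_scene.png"); w=cv2.imread("pics/r3_wrist.png")
cv2.imwrite("pics/m4.png",np.vstack([np.hstack([cv2.resize(t[185:305,364:484],(400,300),interpolation=2),cv2.resize(w[120:330,180:460],(400,300))]),np.hstack([cv2.resize(t,(400,300)),cv2.resize(s,(400,300))])]))
E
```

```text
{'ee_pos': array([0.515, 0.107, 0.214]), 'eef_rot': array([-3.141e+00,  1.000e-03,  7.200e-02]), 'force': array([ 0.819, -0.832,  0.237])}
top {'red': array([ 0.5924, -0.1943,  0.097 ]), 'redang': -0.0331, 'nred': 14, 'skirt': (np.int64(9), np.float64(-0.0578), np.float64(0.996)), 'top': (np.int64(24), np.float64(-0.1465), np.float64(0.955)), 'cyl': [array([ 0.5365, -0.1924]), np.float64(0.0332)], 'flange': [array([ 0.5368, -0.1927]), np.float64(0.0597)]}
```

View pics/m4.png

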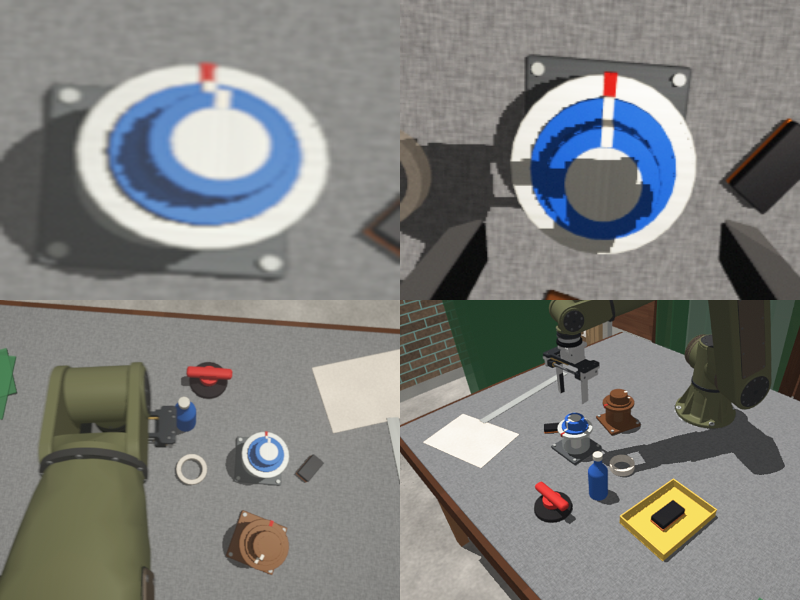

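The close wrist crop (upper right) shows the white line at (608,125) running straight into the red mark at (610,84), and the coarse top crop agrees within its pixel size. The block lies in the tray, the bystanders stand where they were, and the arm is clear of everything, so I'm handing in.

```bash
python3 -c "
from station import *
print(hand_in())"
```

```text
the job is handed in; nothing more can be done
None
```

The job is handed in: the block lies flat in the yellow tray, orange face down. The lock ring's white line points at the red mark, to within a few hundredths of a radian by the cameras. The tape roll, spray bottle and suction lifter were left where they stood.

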